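# Seal a freeze-dried vial in the guarded stoppering press

### The arm

A 6-joint arm with a two-finger parallel gripper is mounted at the origin on the work surface; the furniture and walls round the work are solid. World frame = base frame: x ahead of the robot, y to its left, z up, the work surface at z = 0. Lengths are in mm, angles in degrees, forces in N, time in s.
With the tool pointing down it reaches from about 325 to 875 mm from the base axis. Payload 4.4 kg.
Tool frame: the origin (TCP) lies between the finger pads; the fingertips stand 19 mm ahead of it and the grasp point (between the pads) is the TCP; z points along the fingers, x is the direction in which the jaws open and shut, and the axes are right-handed (so a half turn about z gives the same grasp; the last joint's range is limited). The gripper opens to 85 mm and grips with 20 to 120 N. Pads are 22 mm wide; open, the fingers measure 114 mm over their backs; the gripper's body (76 mm by 85 mm) begins 54 mm behind the grasp point. The pads swing forward as they close: fully open they stand 13 mm farther back than shut.
Start: joints at [60.476, 11.837, 88.321, -0, 79.842, -8.623], TCP at [205.148, 537.161, 250.282] pointing down, gripper open.
Joint ranges: [-156.59, 156.59], [-49.26, 127.26], [12.9, 141.05], [-63.56, 243.56], [4.71, 150.69], [-161.64, 161.64]. Speed limits (degrees/s): [159.86, 159.86, 180, 180, 180, 180].

### API

Orientations are given as [roll, pitch, yaw] about the fixed x, y, z axes, in that order (R = Rz(yaw) Ry(pitch) Rx(roll)).
In Python, from bench import arm gives the robot as it stands.
- The arm moves only by the shell command python3 -m crank 'ROWS' [FORCE]. ROWS is JSON, a list of rows, each a list of 7 numbers: the shift along the tool's x, y, z scaled (see below), then the turn, a rotation vector about the tool's x, y, z scaled (see below), then the opening, from -1 (shut) to 1 (fully open), so that 0 is half open. A call has 1 to 5 rows; each row shifts and turns the pose as measured when the row begins, along the tool's axes as they then stand; what a row does not reach is not made up. The controller multiplies each number of a shift by 25 mm and each number of a turn by pi rad. A row lasts 1/10 s, in which the tool goes at most 50 mm and 8.59 degrees, less where a joint would pass 70% of its speed; a pose out of reach is approached as far as the arm can. A call with a number of a shift or a turn outside -1 to 1 is refused whole. A call with a gripper value outside its range is refused whole. The fingers move at their own pace and stop on an object; FORCE is the grip in N (left out, the last holds). Time passes only in rows, so rows that do not move let the fingers close. It gives the time, the measured TCP pose, the force and the opening at its end, in the units of the state.
- arm.sense(): the state, without advancing time (a new reading comes with each control period).
- arm.capture(name): name is "side" or "top"; returns a dict with "color" (420x560x3 uint8, red, green, blue), "intrinsics" (3x3 intrinsics, pixels), "rvec" (rotation vector, rad) and "tvec" (3), from world to camera coordinates, as OpenCV has them. Camera axes: x right, y down, z forward; pixel columns grow to the right and rows downward; lengths in mm; the calibration is good to about 2 mm. A picture is of the moment at which its call begins. There is no depth.
- arm.close_job(): hands the job in, once; it reports no verdict.
The state is a dict: "time": time; "joint_pos": joint angles; "joint_vel": joint speeds; "joint_torque": joint torques, N m; "eef_pos": TCP position; "eef_rot": TCP orientation; "ft_force": force on the tool from outside, world axes, zero at the start; "wrist_torque": the same for the moment, N m; "grip_width": opening from 0.0 (shut) to 1.0 (fully open).
Only numpy, scipy, OpenCV 4.12 (cv2) and the standard library are available. Lean on these libraries where they do the work, as an engineer would, in place of code of your own. Each camera call takes 0.05 s, during which the arm holds its last target.

### The job

Seal the freeze-dried vial in the bench stoppering press: push its carriage to the left, by the plate at its end, until it is fully home under the ram, then reach through the window in the roof of the guard and press the lever right down so that the stopper goes fully home, and draw back out so that the lever springs up. Do not touch the guard or the window's edge, do not touch or lift the vial or its stopper with the robot, and leave the beaker, the tweezers and the two sealed vials where they stand.

Things in the scene. Friction and masses are not known exactly. Their poses are not given: they have to be found in the camera images.
- press: Grey bench stoppering press under a clear plastic hood, fixed. Origin on the bench top below the ram axis; x to the column at its back (its front faces the robot), y to its left (the carriage sticks out on its right, at -y); z up. Place and yaw vary. Base 18 mm high, x -90 to +60, y -75 to +75 mm, with a 66 mm wide tongue to y = -128. Hood: x -88 to +58, y -60 to +60, top at 171 mm; its right side is open below 90 mm.
- window (a point): Centre of the open window in the hood's flat roof, at the roof's upper face, 171 mm above the bench, [-47, 0, 171] mm in the press's frame. Clear opening inside the black edge trim: 59 mm along press x, 77 mm along press y. Roof 4 mm thick; the trim stands 1.5 mm above it. Open fingers would hit the edge; shut ones pass.
- paddle (a point): Centre of the upper face of the lever's black paddle (42 mm along press y, 38 mm along press x), straight below the window. Lever up: [-46, 0, 161] mm in the press's frame, 10 mm below the roof's upper face. Lever right down: 26 mm lower, 135 mm above the bench. Moves with the lever.
- lever (a joint): Lever angle, rad: 0 up (rest), 0.27 right down on its hard stop. Hinge at the back of the press (press x = +45, z = 142 mm), so the paddle goes almost straight down. A spring returns it. At the paddle it takes 2 to 4 N at first, 6 to 8 N while the stopper goes in. The ram goes down 12 mm with it and meets the stopper at about 0.12 rad.
- push_plate (a point): Centre of the outer (press -y) face of the upright push plate on the carriage's end: 50 mm wide (press x), 40 mm tall (20 to 60 mm above the bench), 6 mm thick; this point is 41 mm above the bench. It lies 201 mm from the press's origin along press -y at the start, 116 mm when the carriage is home. The bench is free on its right.
- carriage (a joint): How far the carriage has been pushed in, in m: 0 fully out (start), 0.085 fully home against its stop, with the vial under the ram. It slides along press +y (to the left), takes about 2 N and stays where it is left.
- vial_mid (a point): Centre, half-way up, of the loose glass vial, 22 mm in diameter and 40 mm tall, standing in the 10 mm deep nest of the carriage; its stopper's top is 79 mm above the bench while raised.
- stopper (a joint): How far the black rubber stopper has gone into the vial, in m: 0 raised (start, half-inserted as for freeze-drying), 0.007 fully home. It sticks with about 6 N. A full stroke of the lever takes it to about 0.0068.
- sealed_0: Loose bystander: a finished vial, 22 mm in diameter, 44 mm tall with its stopper home, standing on the bench left of the press; origin at its underside.
- sealed_1: Loose bystander: a second finished vial, the same; origin at its underside.
- beaker: Loose bystander: small clear beaker, 52 mm in diameter, 60 mm tall, to the left of the press; origin at its underside.
- tweezers: Loose bystander: metal tweezers, 130 mm long, lying flat on the bench in front of the carriage; origin at the underside.
Not all that is in view belongs to the job. Leave any purple or red look-alike of the part that bears vial_mid alone.

How it is judged (in metres and radians):
On the way, in this order (a step that is already met when the one before it is completed fails the run):
1. the carriage is pushed fully home, with the stopper still raised (value of joint carriage above 0.083 m and value of joint stopper below 0.001 m), for 0.2 s.
2. the lever is pressed right down by the robot and the stopper is home (value of joint lever above 0.25 rad and value of joint stopper above 0.006 m and contact force between any of the fingers, the arm and lever above 1 N), for 0.2 s.
At the end, for the whole second after the job is handed in: The carriage is home (within 3 mm of its stop), the stopper is in by more than 6 of its 7 mm, the vial stands upright in its nest within 6 mm of the ram axis and at rest, and the lever has sprung back up (below 0.03 rad) (value of joint carriage above 0.082 m and value of joint stopper above 0.006 m and value of joint lever below 0.03 rad and horizontal distance between vial_mid and press below 0.006 m and angle between vial_mid's own z axis and vertical below 0.1 rad and linear speed of vial below 0.02 m/s); the robot touches nothing.
It fails at once if the robot touches the guard or the edge of its window (contact force between any of the fingers, the arm and guard above 0.5 N).
It fails at once if the robot touches the vial or its stopper (contact force between any of the fingers, the arm and vial above 0.5 N).
It fails at once if the vial is lifted out of its nest (height (world z) of vial_mid above 0.056 m).
It fails at once if the beaker, the tweezers or a sealed vial is moved by more than 15 mm (distance of any of beaker, tweezers, sealed_0, sealed_1 from where it was at the start of the episode above 0.015 m).
It also fails if it takes over 45 s, if anything falls off the work surface, if the arm or the gripper's body presses on something with over 40 N, if the wrist force passes 120 N, or if a joint passes its speed limit or range.

## Working session

There is one attempt and no reset: what is moved stays moved. The work goes in short steps, Python scripts to look and compute and a shell command to move; the robot and the scene stay as the last step left them, time stands still between calls to the robot, and variables do not carry over. Pictures are saved under pics/ and viewed, and the job is handed in when it is done.

```bash
ls; mkdir -p pics; python3 - <<'E'
from bench import arm
import cv2
s=arm.sense();print({k:s[k] for k in ("time","eef_pos","eef_rot","grip_width","ft_force")})
for n in("side","top"):
    c=arm.capture(n);cv2.imwrite(f"pics/{n}0.png",c["color"][:,:,::-1]);print(n,c["intrinsics"],c["rvec"],c["tvec"])
E
```

```text
pics
{'time': 0.0, 'eef_pos': array([204.79298855, 536.51183537, 249.08942793]), 'eef_rot': array([-1.79978894e+02,  1.33860343e-01,  6.90959496e+01]), 'grip_width': 0.9997516063762363, 'ft_force': array([0.13093648, 0.12359198, 0.3232618 ])}
side [[528.78979364   0.         276.65432946]
 [  0.         528.78979364 208.43713548]
 [  0.           0.           1.        ]] [ 2.40990528 -0.71802049  0.22801049] [-270.31378739  384.71793918 1009.72041232]
top [[401.35854354   0.         277.19048593]
 [  0.         401.35854354 207.11606407]
 [  0.           0.           1.        ]] [ 2.20593147 -2.16722653  0.05373555] [ 198.06653819  455.31650069 1008.88379965]
```

View pics/side0.png

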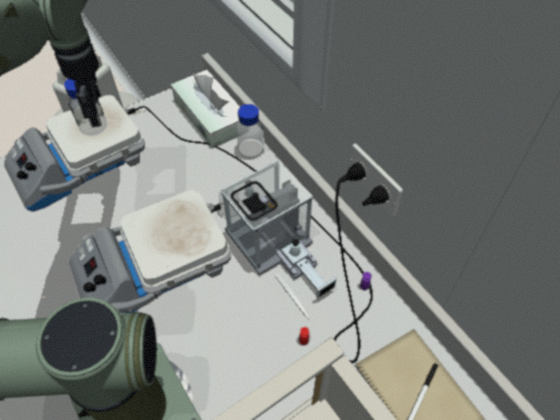

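View pics/top0.png

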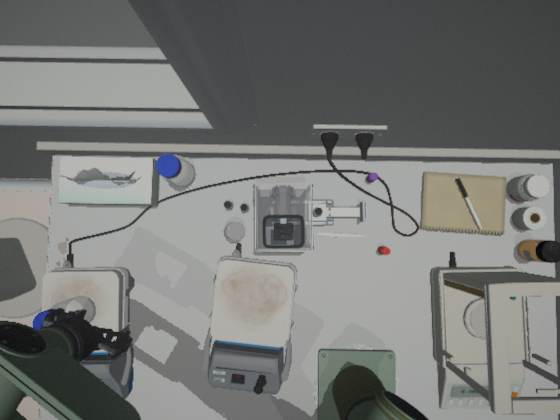

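The side view shows the press at about (265,220) with its carriage and push plate at about (325,283). The top view shows the press at (284,218), the plate at (363,211), the tweezers at (340,235), the beaker at (235,232) and the sealed vials at (229,205) and (244,207). The purple and red look-alikes are at (372,176) and (384,250). Next I'll crop closer.

```bash
python3 - <<'E'
import cv2
a=cv2.imread("pics/top0.png")[165:265,215:395];cv2.imwrite("pics/topc.png",cv2.resize(a,(792,440),interpolation=cv2.INTER_CUBIC))
a=cv2.imread("pics/side0.png")[150:350,210:390];cv2.imwrite("pics/sidec.png",cv2.resize(a,(540,600),interpolation=cv2.INTER_CUBIC))
E
```

```text
(no output)
```

View pics/topc.png

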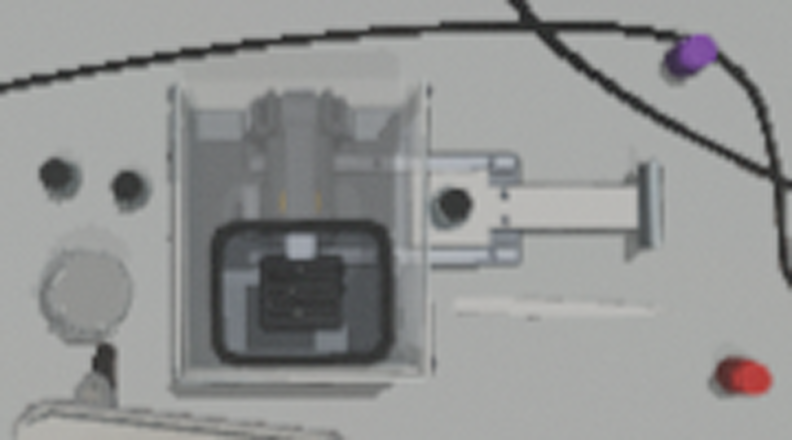

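View pics/sidec.png

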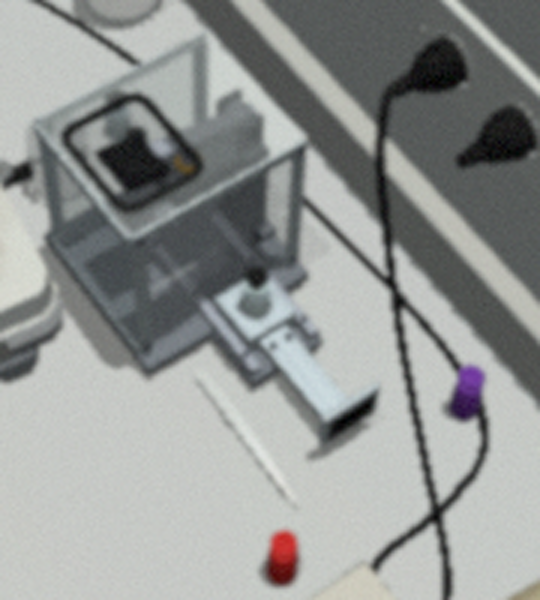

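```bash
cat > h.py <<'E'
import numpy as np,cv2
from bench import arm
def ray(c,uv):
    R=cv2.Rodrigues(np.array(c["rvec"],float))[0];t=np.array(c["tvec"],float).ravel()
    d=R.T@np.linalg.inv(c["intrinsics"])@np.array([uv[0],uv[1],1.]);o=-R.T@t
    return o,d
def onz(c,uv,z):
    o,d=ray(c,uv);return o+d*(z-o[2])/d[2]
def tri(c1,u1,c2,u2):
    A=[];b=[]
    for c,u in((c1,u1),(c2,u2)):
        o,d=ray(c,u);d=d/np.linalg.norm(d);P=np.eye(3)-np.outer(d,d);A.append(P);b.append(P@o)
    return np.linalg.lstsq(np.vstack(A),np.hstack(b),rcond=None)[0]
def proj(c,p):
    return cv2.projectPoints(np.array(p,float).reshape(-1,3),np.array(c["rvec"],float),np.array(c["tvec"],float),c["intrinsics"],None)[0].reshape(-1,2)
E
python3 - <<'E'
from h import *
np.set_printoptions(precision=1,suppress=True)
T=arm.capture("top");S=arm.capture("side")
def dark(c,x0,y0,x1,y1,th):
    g=cv2.cvtColor(c["color"],cv2.COLOR_RGB2GRAY)
    m=np.zeros_like(g);m[y0:y1,x0:x1]=(g[y0:y1,x0:x1]<th)*255
    n,l,s,ce=cv2.connectedComponentsWithStats(m)
    for i in range(1,n):
        if s[i,4]>25:
            pts=np.argwhere(l==i)[:,::-1].astype(np.float32)
            r=cv2.minAreaRect(pts);print(th,s[i],ce[i],[np.round(x,1) for x in r])
    return
for th in(50,70):
    print("top");dark(T,255,210,310,255,th)
    print("side");dark(S,225,175,285,225,th)
    print("stop");dark(T,310,205,330,220,th); print("plate");dark(S,310,275,340,300,th)
print("cam",ray(T,(0,0))[0],ray(S,(0,0))[0])
E
```

```text
top
side
50 [244 192  33  28 344] [257.4 205.1] [array([258.4, 204.4]), array([22.5, 31.4]), np.float64(60.3)]
stop
plate
50 [320 283  14  13  61] [326.3 289.1] [array([326.5, 289. ]), array([ 3.9, 17.5]), np.float64(56.3)]
top
70 [263 215  41  33 344] [283.9 229.8] [array([283., 231.]), array([32., 40.]), np.float64(90.0)]
70 [274 223  20  18 317] [282.9 231.4] [array([283.5, 231.5]), array([17., 19.]), np.float64(90.0)]
side
70 [231 182  47  39 605] [256.1 203.5] [array([254.1, 200.1]), array([39.2, 32.5]), np.float64(50.9)]
stop
70 [315 208   7   7  32] [317.9 211. ] [array([318., 211.]), array([5.4, 5.4]), np.float64(63.4)]
plate
70 [319 282  16  14  84] [326.3 289. ] [array([326.8, 289. ]), array([ 4.7, 19.7]), np.float64(56.3)]
cam [ 391.5  195.5 1035.8] [  72.  -400.2 1036.9]
```

```bash
python3 - <<'E'
from h import *
np.set_printoptions(precision=1,suppress=True)
T=arm.capture("top");S=arm.capture("side")
W=tri(T,(283.2,231.2),S,(254.1,200.1));print("window tri",W,"onz",onz(T,(283.2,231.2),172),onz(S,(254.1,200.1),172))
print("paddle",onz(T,(283.4,231.4),161))
st=onz(T,(317.9,211),79);print("stopper",st)
# trim orientation: fit lines on left/right/top/bottom of outer boundary
g=cv2.GaussianBlur(cv2.cvtColor(T["color"],cv2.COLOR_RGB2GRAY),(3,3),0)
m=(g<75).astype(np.uint8);
def vx(side):
    P=[]
    if side in"lr":
        for y in range(221,243):
            xs=[x for x in range(260,308) if m[y,x]]
            x=min(xs) if side=="l" else max(xs)
            lo,hi=(x-1,x) if side=="l" else (x,x+1)
            f=lo+(75.-g[y,lo])/(float(g[y,hi])-g[y,lo]);P.append((f,y))
    else:
        for x in range(270,298):
            ys=[y for y in range(210,252) if m[y,x]]
            y=min(ys) if side=="t" else max(ys)
            lo,hi=(y-1,y) if side=="t" else (y,y+1)
            f=lo+(75.-g[lo,x])/(float(g[hi,x])-g[lo,x]);P.append((x,f))
    Q=np.array([onz(T,p,172)[:2] for p in P]);vxx=cv2.fitLine(Q.astype(np.float32),cv2.DIST_HUBER,0,.01,.01).ravel()
    print(side,Q.mean(0),np.degrees(np.arctan2(vxx[1],vxx[0])))
for s in"lrtb":vx(s)
b=cv2.resize(T["color"][195:230,300:375,::-1],(750,350),interpolation=cv2.INTER_CUBIC);cv2.imwrite("pics/pl.png",b)
b=cv2.resize(S["color"][260:305,290:345,::-1],(660,540),interpolation=cv2.INTER_CUBIC);cv2.imwrite("pics/ps.png",b)
E
```

```text
window tri [391.4 190.3 170.7] onz [390.8 190.6 172. ] [391.4 189.1 172. ]
paddle [390.4 190.1 161. ]
stopper [440.3 108.2  79. ]
l [389.4 234.9] 2.2578185
r [391.  147.2] 2.404071
t [426.1 190.6] -88.4608
b [356.8 189.4] -88.308395
```

View pics/pl.png

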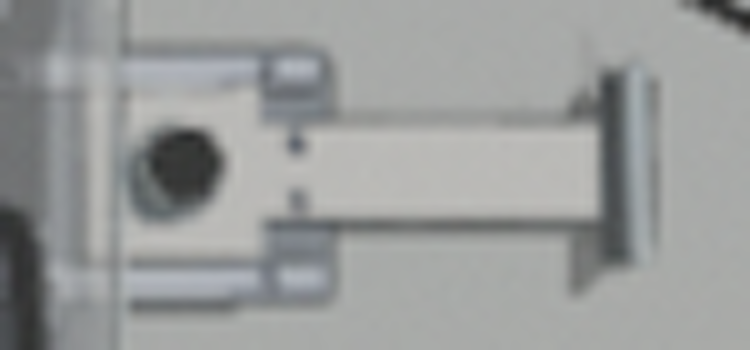

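View pics/ps.png

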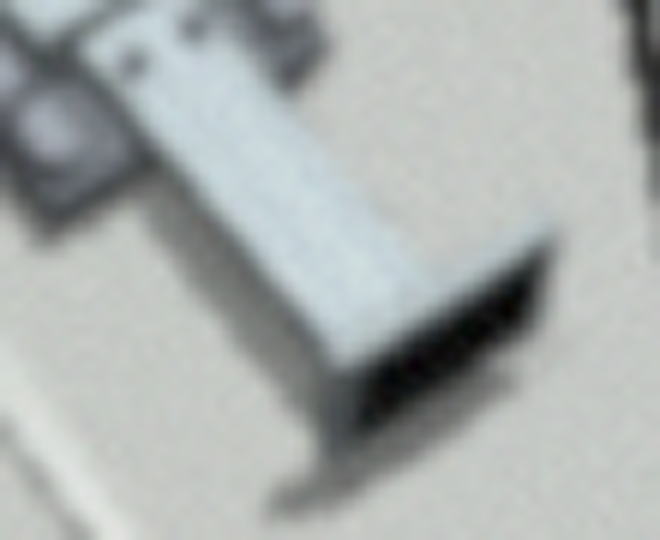

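```bash
python3 - <<'E'
from h import *
np.set_printoptions(precision=1,suppress=True)
T=arm.capture("top");S=arm.capture("side")
print("plate",onz(T,(365.2,211.4),60),onz(T,(365.4,201.8),60),onz(T,(365.2,221.2),60), onz(S,(290+450/12,260+300/12),60))
print("tcp px",proj(T,[[205,537,249],[205,537,303]]),proj(S,[[205,537,249],[205,537,303],[205,537,230]]))
cv2.imwrite("pics/g1.png",cv2.resize(T["color"][250:420,0:240,::-1],(790,560),interpolation=cv2.INTER_CUBIC))
cv2.imwrite("pics/g2.png",cv2.resize(S["color"][30:220,0:200,::-1],(600,570),interpolation=cv2.INTER_CUBIC))
# predict hood check
o=np.array([437.9,192.0]);y=np.radians(2.1);R=np.array([[np.cos(y),-np.sin(y)],[np.sin(y),np.cos(y)]])
for p in([0,-201],[0,-116],[-47,0],[0,-85]):print(p,o+R@p)
E
```

```text
plate [442.4  -8.3  60. ] [465.7  -8.7  60. ] [418.6  -8.5  60. ] [443.5  -8.7  60. ]
tcp px [[103.1 324. ]
 [ 89.9 331. ]] [[ 95.5 109.9]
 [ 88.2  90.5]
 [ 97.9 116.3]]
[0, -201] [445.3  -8.9]
[0, -116] [442.2  76.1]
[-47, 0] [390.9 190.3]
[0, -85] [441.  107.1]
```

View pics/g1.png

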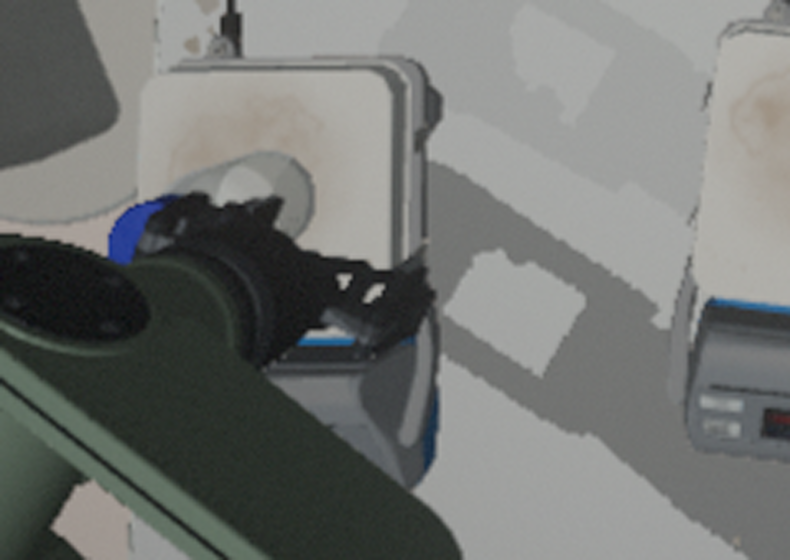

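View pics/g2.png

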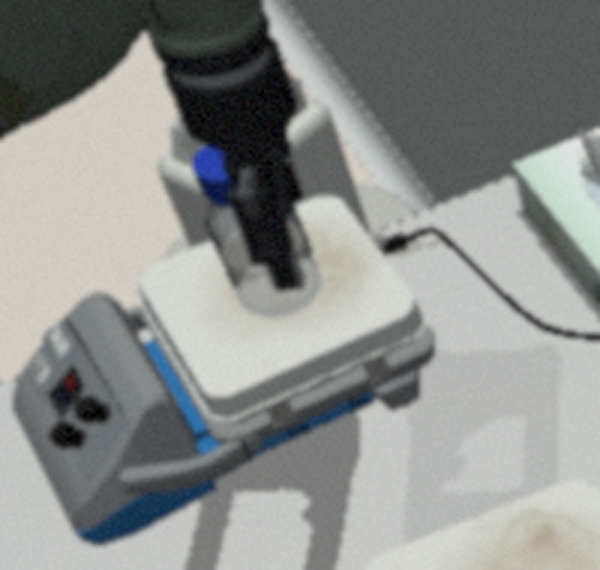

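The bottle next to the gripper is at larger y, so moving towards -y clears it. Both views put the plate's outer face at about (443,-8.5). The press yaw is about 1.5–2°, its origin about (438,192) and the window about (391,190). For the candidates for the part bearing vial_mid, I chose the clear vial with a black stopper on the carriage, top (318,211). I'm leaving the purple (372,176), the red (384,250) and the sealed vials (229,205) and (244,207).

```bash
python3 -m crank '[[-0.7,0.6,-0.4,0,0,-0.045,-1],[-0.8,0.5,-0.4,0,0,-0.045,-1],[-0.9,0.4,-0.3,0,0,-0.038,-1],[-1,0.3,0,0,0,0,-1],[-1,0.3,0,0,0,0,-1]]' 30
```

```text
time: 0.9
eef_pos: [246.9, 419.5, 278.2]
eef_rot: [180.0, -0.0, 93.4]
ft_force: [-0.3, 0.2, 0.1]
grip_width: 0.144
```

```bash
python3 -m crank '[[-1,0.45,0,0,0,0.008,-1],[-1,0.45,0,0,0,0,-1],[-1,0.45,0,0,0,0,-1],[-1,0.45,0,0,0,0,-1],[-1,0.45,0,0,0,0,-1]]' && python3 -m crank '[[-1,0.45,0,0,0,0,-1],[-1,0.45,0,0,0,0,-1],[-1,0.45,0,0,0,0,-1],[-1,0.45,0,0,0,0,-1],[-1,0.45,0,0,0,0,-1]]' && python3 -m crank '[[-1,0.45,0,0,0,0,-1],[-1,0.45,0,0,0,0,-1],[-1,0.45,0,0,0,0,-1],[-1,0.45,0,0,0,0,-1],[-1,0.45,0,0,0,0,-1]]'
```

```text
time: 1.4
eef_pos: [309.5, 292.1, 279.3]
eef_rot: [179.8, -0.1, 92.0]
ft_force: [0.0, 0.3, -0.6]
grip_width: 0.003
time: 1.9
eef_pos: [372.0, 163.9, 280.4]
eef_rot: [179.6, -0.2, 92.1]
ft_force: [0.8, -0.4, 0.6]
grip_width: -0.004
time: 2.4
eef_pos: [434.7, 35.4, 281.7]
eef_rot: [179.4, -0.2, 92.1]
ft_force: [0.8, 0.7, -0.5]
grip_width: 0.001
```

```bash
python3 -m crank '[[-1,0.2,0,0,0,0,-1],[-1,0.1,0,0,0,0,-1],[-1,0,0,0,0,0,-1],[-0.4,0,0,0,0,0,-1],[0,0,1,0,0,0,-1]]' && python3 -m crank '[[0,0,1,0,0,0,-1],[0,0,1,0,0,0,-1],[0,0,1,0,0,0,-1],[0,0,1,0,0,0,-1],[0,0,1,0,0,0,-1]]'
python3 - <<'E'
from h import *
for n in("side","top"):
    c=arm.capture(n);i=c["color"][:,:,::-1];i=i[150:350,210:390] if n=="side" else i[160:270,230:430]
    cv2.imwrite(f"pics/a_{n}.png",cv2.resize(i,None,fx=3,fy=3,interpolation=cv2.INTER_CUBIC))
print(arm.sense()["eef_pos"])
E
```

```text
time: 2.9
eef_pos: [449.9, -56.5, 260.6]
eef_rot: [178.8, 0.0, 91.8]
ft_force: [0.3, -0.3, -0.4]
grip_width: -0.003
time: 3.4
eef_pos: [454.2, -55.0, 133.7]
eef_rot: [178.4, -0.0, 91.7]
ft_force: [0.9, 0.5, 0.8]
grip_width: 0.002
[450.98885844 -53.99440611 130.99547228]
```

View pics/a_side.png

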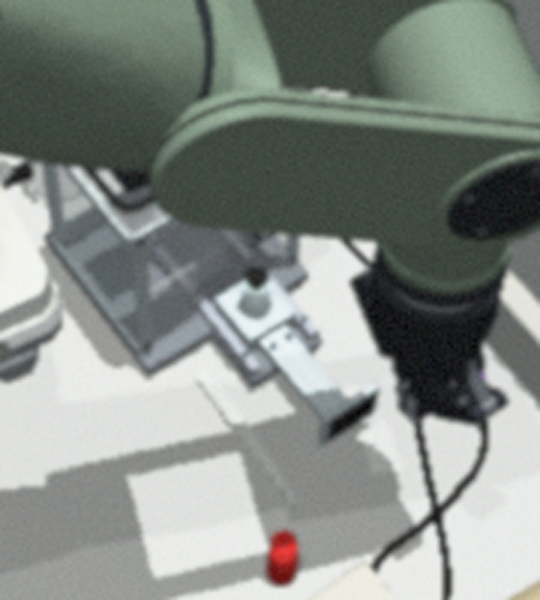

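View pics/a_top.png

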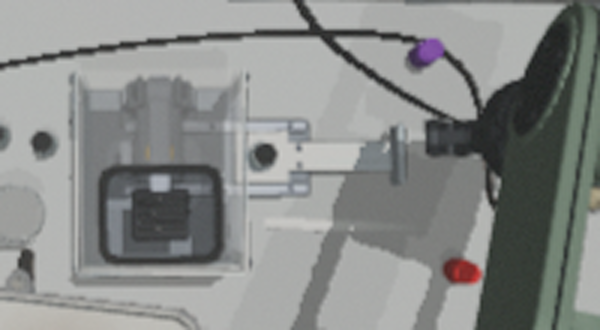

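The side view shows the gripper beyond the plate's dark face at crop (350,413) and clear of it. In the top view the fingers at (450,138) are clear of the plate at (398,155), a little too far in +x. Next I'll lower it and correct that.

```bash
python3 -m crank '[[0.1,-0.2,1,0,0.009,0,-1],[0,-0.1,1,0,0,0,-1],[0,0,0.8,0,0,0,-1],[0,0,0.4,0,0,0,-1],[0,0,0,0,0,0,-1]]'
```

```text
time: 4.0
eef_pos: [450.7, -49.7, 55.1]
eef_rot: [178.3, -1.7, 91.9]
ft_force: [-0.7, -0.3, 1.6]
grip_width: -0.001
```

```bash
python3 -m crank '[[0.1,-0.3,0.3,0.009,-0.009,0,-1],[0,-0.1,0,0,0,0,-1],[0.5,0,0,0,0,0,-1]]'
```

```text
time: 4.3
eef_pos: [444.5, -36.1, 51.6]
eef_rot: [179.5, 0.1, 91.8]
ft_force: [0.0, 0.2, -0.4]
grip_width: 0.001
```

```bash
python3 -m crank '[[0.3,0,0,0,0,0,-1],[0.2,0,0,0,0,0,-1],[0.2,0,0,0,0,0,-1],[0.2,0,0,0,0,0,-1],[0.2,0,0,0,0,0,-1]]' && python3 -m crank '[[0.25,0,0,0,0,0,-1],[0.25,0,0,0,0,0,-1],[0.25,0,0,0,0,0,-1],[0.25,0,0,0,0,0,-1],[0.25,0,0,0,0,0,-1]]'
```

```text
time: 4.8
eef_pos: [445.2, -6.3, 54.1]
eef_rot: [179.2, 0.2, 91.9]
ft_force: [-0.5, -2.6, -1.4]
grip_width: -0.002
time: 5.3
eef_pos: [444.2, 27.3, 54.0]
eef_rot: [179.2, 0.2, 91.9]
ft_force: [-0.6, -1.3, 0.1]
grip_width: 0.001
```

```bash
python3 -m crank '[[0.25,0,0.05,0,0,0,-1],[0.25,0,0,0,0,0,-1],[0.25,0,0,0,0,0,-1],[0.25,0,0,0,0,0,-1],[0.2,0,0,0,0,0,-1]]'; python3 -m crank '[[0.15,0,0,0,0,0,-1],[0.15,0,0,0,0,0,-1]]'
```

```text
time: 5.8
eef_pos: [443.6, 60.2, 52.9]
eef_rot: [179.1, 0.2, 91.9]
ft_force: [-0.3, -2.1, 0.8]
grip_width: -0.004
time: 6.0
eef_pos: [443.6, 62.6, 53.1]
eef_rot: [179.2, 1.0, 92.3]
ft_force: [-1.2, -24.6, 1.3]
grip_width: 0.002
```

Force rose to 25 N at y≈62.6, which is the predicted stop. I'll hold there briefly, then back off.

```bash
python3 -m crank '[[0.1,0,0,0,0,0,-1],[0.05,0,0,0,0,0,-1],[0.05,0,0,0,0,0,-1]]'; python3 -m crank '[[-0.5,0,0,0,0,0,-1],[-1,0,0,0.005,0,0,-1],[-1,0,0,0,0,0,-1],[-0.5,0,0,0,0,0,-1],[0,0,0,0,0,0,-1]]'
python3 - <<'E'
from h import *
for n in("side","top"):
    c=arm.capture(n);i=c["color"][:,:,::-1];i=i[150:350,210:390] if n=="side" else i[160:270,230:430]
    cv2.imwrite(f"pics/b_{n}.png",cv2.resize(i,None,fx=3,fy=3,interpolation=cv2.INTER_CUBIC))
print(arm.sense()["eef_pos"])
E
```

```text
time: 6.3
eef_pos: [443.6, 62.1, 53.2]
eef_rot: [179.3, 1.7, 92.5]
ft_force: [-0.8, -6.8, 1.6]
grip_width: -0.002
time: 6.8
eef_pos: [447.1, -15.0, 55.4]
eef_rot: [-179.9, 1.5, 92.5]
ft_force: [0.0, 1.1, 0.0]
grip_width: 0.005
[446.69002441 -13.7513389   55.18761169]
```

View pics/b_side.png

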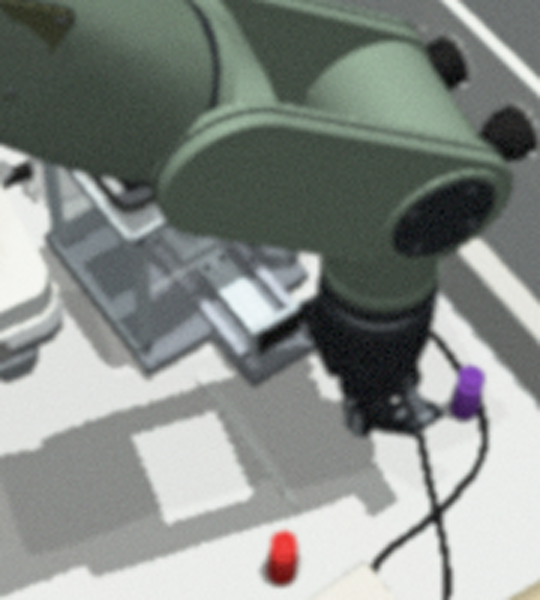

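View pics/b_top.png

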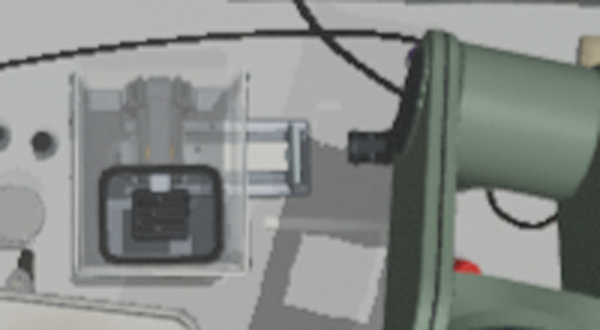

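The plate is now at the rails' end, about (300,158) in the top crop, so the carriage is home. I'll lift and move over the window at (391,190).

```bash
python3 -m crank '[[0,0,-1,0,0.008,0,-1],[0,0,-1,0,0,0,-1],[0,0,-1,0,0,0,-1],[0,0,-1,0,0,0,-1],[0,0,-1,0,0,0,-1]]' && python3 -m crank '[[0,0,-1,0,0,0,-1],[0,0,-1,0,0,0,-1],[0,0,-1,0,0,0,-1],[0,-0.3,-0.6,0,0,0,-1],[0.8,-0.3,0,0,0,0,-1]]' && python3 -m crank '[[1,-0.2,0,0,0,0,-1],[1,-0.2,0,0,0,0,-1],[1,-0.2,0,0,0,0,-1],[1,-0.2,0,0,0,0,-1],[1,-0.2,0,0,0,0,-1]]'
```

```text
time: 7.4
eef_pos: [441.5, -7.7, 178.7]
eef_rot: [-179.0, -0.4, 92.8]
ft_force: [0.5, 0.1, 0.5]
grip_width: -0.002
time: 7.9
eef_pos: [427.9, 14.9, 276.1]
eef_rot: [-179.4, -0.5, 93.1]
ft_force: [0.7, -0.0, -0.0]
grip_width: -0.002
time: 8.4
eef_pos: [392.5, 146.2, 277.9]
eef_rot: [-179.5, -0.7, 93.3]
ft_force: [0.3, 0.7, 0.5]
grip_width: 0.0
```

```bash
python3 -m crank '[[1,0.05,0,-0.003,-0.004,0.008,-1],[0.6,0.05,0,0,0,0,-1],[0,0,0.6,0,0,0,-1],[0,0,0.6,0,0,0,-1],[0,0,0,0,0,0,-1]]'
python3 - <<'E'
from h import *
for n in("side","top"):
    c=arm.capture(n);i=c["color"][:,:,::-1];i=i[120:320,180:360] if n=="side" else i[150:270,230:430]
    cv2.imwrite(f"pics/c_{n}.png",cv2.resize(i,None,fx=3,fy=3,interpolation=cv2.INTER_CUBIC))
print(arm.sense()["eef_pos"])
E
```

```text
time: 8.9
eef_pos: [387.7, 195.9, 246.7]
eef_rot: [-179.9, -0.2, 92.6]
ft_force: [-0.8, 0.0, 0.2]
grip_width: 0.001
[389.16984883 195.72319221 248.64261893]
```

View pics/c_side.png

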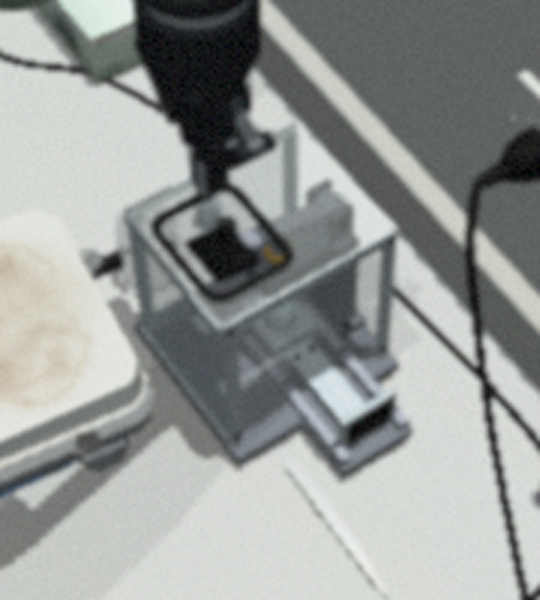

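View pics/c_top.png

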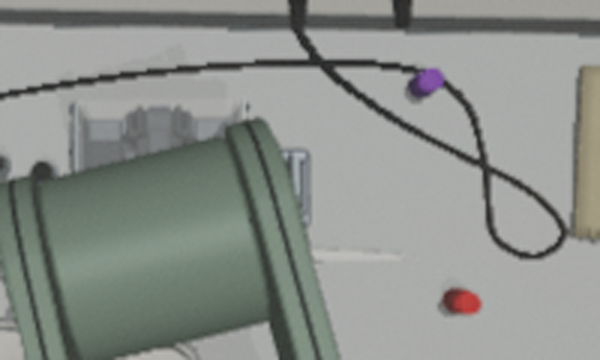

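The side view shows the shut fingertips at (210,185), above the window around (222,245) with the paddle below. The vial sits under the ram with the carriage home. I'll correct about -5 mm in y and descend.

```bash
python3 -m crank '[[-0.2,0.06,0.4,0,0,0.003,-1],[0,0,0.6,0,0,0,-1],[0,0,0.4,0,0,0,-1],[0,0,0,0,0,0,-1]]'
```

```text
time: 9.4
eef_pos: [392.8, 190.4, 214.1]
eef_rot: [179.6, -0.3, 91.9]
ft_force: [-0.3, -0.3, 0.2]
grip_width: 0.001
```

```bash
python3 -m crank '[[0,-0.05,0.4,0,0,0,-1],[0,0,0,0,0,0,-1]]'
python3 - <<'E'
from h import *
c=arm.capture("side");p=arm.sense()["eef_pos"];print(p)
i=np.ascontiguousarray(c["color"][120:260,180:320,::-1]);i=cv2.resize(i,None,fx=4,fy=4,interpolation=cv2.INTER_CUBIC)
q=(proj(c,[p-[0,0,19]])[0]-[180,120])*4;cv2.circle(i,(int(q[0]),int(q[1])),4,(0,0,255),1);print(q)
cv2.imwrite("pics/d_side.png",i)
E
```

```text
time: 9.6
eef_pos: [392.0, 190.1, 203.8]
eef_rot: [179.6, -0.3, 91.8]
ft_force: [-0.6, -0.1, 0.2]
grip_width: -0.003
[392.84451316 190.34266082 204.77433169]
[296.40039993 301.18642032]
```

View pics/d_side.png

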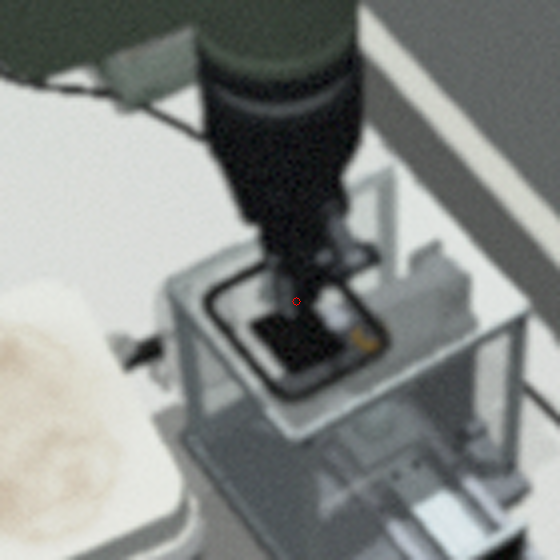

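```bash
python3 - <<'E'
from h import *
c=arm.capture("side");t=arm.sense()["eef_pos"]
for u in[(380,255),(378,262),(360,268),(340,262),(330,270),(335,220)]:
    o,d=ray(c,(180+u[0]/4,120+u[1]/4))
    for dx in(-11,0,11):
        k=(t[0]+dx-o[0])/d[0];print(u,dx,np.round(o+k*d-t,1))
i=np.ascontiguousarray(c["color"][165:205,230:285,::-1]);cv2.imwrite("pics/e.png",cv2.resize(i,None,fx=14,fy=14,interpolation=cv2.INTER_CUBIC))
E
```

```text
(380, 255) -11 [-11. -98. 124.]
(380, 255) 0 [  0.  -80.5  98.9]
(380, 255) 11 [ 11.  -63.1  73.8]
(378, 262) -11 [-11.  -96.3 117.5]
(378, 262) 0 [  0.  -78.7  92.1]
(378, 262) 11 [ 11.  -61.2  66.8]
(360, 268) -11 [-11.  -81.1  97.7]
(360, 268) 0 [  0.  -63.   71.7]
(360, 268) 11 [ 11.  -44.9  45.6]
(340, 262) -11 [-11.  -63.7  84.2]
(340, 262) 0 [  0.  -45.   57.7]
(340, 262) 11 [ 11.  -26.3  31.1]
(330, 270) -11 [-11.  -54.2  68.7]
(330, 270) 0 [  0.  -35.2  41.6]
(330, 270) 11 [ 11.  -16.2  14.5]
(335, 220) -11 [-11.  -60.8 110.8]
(335, 220) 0 [  0.  -42.   85.2]
(335, 220) 11 [ 11.  -23.2  59.7]
```

View pics/e.png

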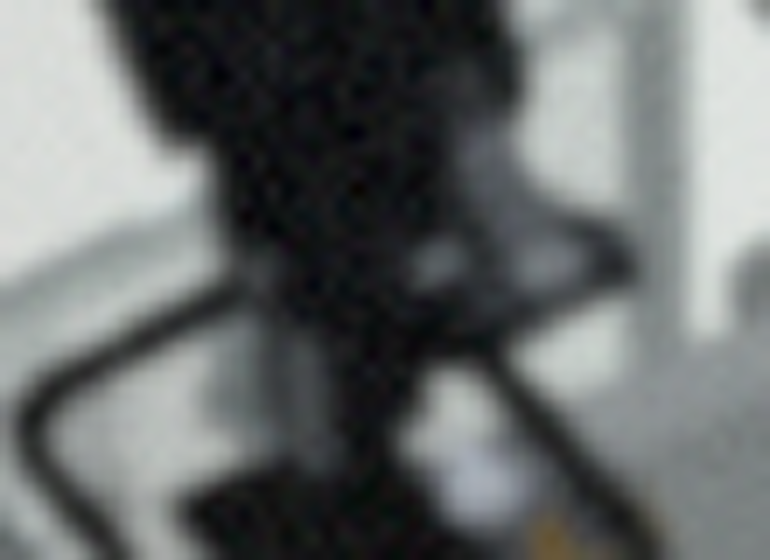

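```bash
python3 -m crank '[[0,-0.05,0.4,0,0,0,-1],[0,0,0.4,0,0,0,-1],[0,0,0.2,0,0,0,-1]]'; python3 -m crank '[[0,0,0.2,0,0,0,-1],[0,0,0.2,0,0,0,-1],[0,0,0.2,0,0,0,-1]]'
```

```text
time: 10.0
eef_pos: [393.7, 191.0, 180.3]
eef_rot: [179.1, -0.4, 91.9]
ft_force: [-1.4, -0.2, 2.1]
grip_width: 0.0
time: 10.3
eef_pos: [392.3, 191.0, 164.2]
eef_rot: [179.4, -0.3, 91.9]
ft_force: [-4.7, -1.6, 7.8]
grip_width: -0.004
```

```bash
python3 -m crank '[[0,-0.03,0.2,0,0,0,-1],[0,0,0.2,0,0,0,-1]]'; python3 -m crank '[[0,0,0.15,0,0,0,-1],[0,0,0.15,0,0,0,-1],[0,0,0.15,0,0,0,-1]]'
```

```text
time: 10.5
eef_pos: [392.5, 191.1, 155.4]
eef_rot: [179.3, -0.3, 91.9]
ft_force: [-6.5, -1.3, 17.8]
grip_width: 0.0
time: 10.8
eef_pos: [392.7, 191.2, 154.8]
eef_rot: [179.5, -0.1, 92.0]
ft_force: [-15.3, -5.3, 30.1]
grip_width: 0.001
```

On the hard stop (z≈155, 30 N). I'll hold a moment, then look before withdrawing.

```bash
python3 -m crank '[[0,0,0.12,0,0,0,-1],[0,0,0.12,0,0,0,-1],[0,0,0.12,0,0,0,-1]]'
python3 - <<'E'
from h import *
c=arm.capture("side");cv2.imwrite("pics/f.png",cv2.resize(c["color"][150:290,200:340,::-1],None,fx=4,fy=4,interpolation=cv2.INTER_CUBIC))
s=arm.sense();print(s["eef_pos"],s["ft_force"])
E
```

```text
time: 11.1
eef_pos: [392.7, 191.2, 155.1]
eef_rot: [179.6, -0.0, 92.1]
ft_force: [-11.0, -4.2, 24.0]
grip_width: 0.003
[392.69608118 191.23020074 155.05484275] [-11.03509108  -3.35094869  23.89270897]
```

View pics/f.png

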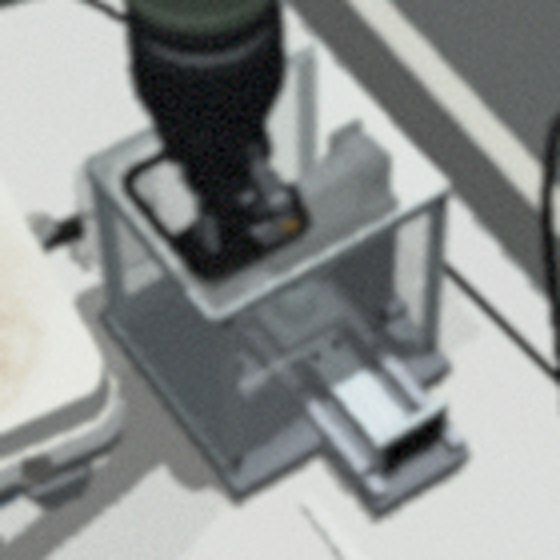

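The fingers are inside the window with the paddle down, and the plate is still at the rail end, about (415,435). Now withdraw.

```bash
python3 -m crank '[[0,0,-0.3,0,0,0,-1],[0,0,-0.5,0,0,0,-1],[0,0,-0.6,0,0,0,-1],[0,0,-0.8,0,0,0,-1],[0,0,-1,0,0,0,-1]]'; python3 -m crank '[[0,0,-1,0,0,0,-1],[0,0,-1,0,0,0,-1],[0,0,-1,0,0,0,-1],[0,-0.8,-0.5,0,0,0,-1],[1,-0.8,0,0,0,0,-1]]'
```

```text
time: 11.65
eef_pos: [392.5, 190.9, 235.8]
eef_rot: [179.6, 0.0, 92.1]
ft_force: [0.9, 0.3, -0.1]
grip_width: 0.002
time: 12.15
eef_pos: [355.3, 213.9, 328.7]
eef_rot: [178.9, -0.0, 91.8]
ft_force: [0.5, 1.6, 0.7]
grip_width: -0.0
```

```bash
python3 -m crank '[[1,0,0,0,0,0,-1],[1,0,0,0,0,0,-1],[1,0,0,0,0,0,-1],[1,0,0,0,0,0,-1],[1,0,0,0,0,0,-1]]'; python3 -m crank '[[1,0,0,0,0,0,-1],[0,0,0,0,0,0,-1],[0,0,0,0,0,0,-1]]'
python3 - <<'E'
from h import *
c=arm.capture("side");cv2.imwrite("pics/g.png",cv2.resize(c["color"][150:290,200:340,::-1],None,fx=4,fy=4,interpolation=cv2.INTER_CUBIC))
c=arm.capture("top");cv2.imwrite("pics/gt.png",cv2.resize(c["color"][160:270,210:410,::-1],None,fx=3.5,fy=3.5,interpolation=cv2.INTER_CUBIC))
E
```

```text
time: 12.65
eef_pos: [351.5, 343.6, 329.2]
eef_rot: [178.4, -0.2, 91.7]
ft_force: [0.8, 0.1, 0.5]
grip_width: -0.001
time: 12.95
eef_pos: [350.7, 372.5, 327.4]
eef_rot: [178.4, -0.2, 92.0]
ft_force: [0.2, -0.3, 0.1]
grip_width: 0.001
```

View pics/g.png

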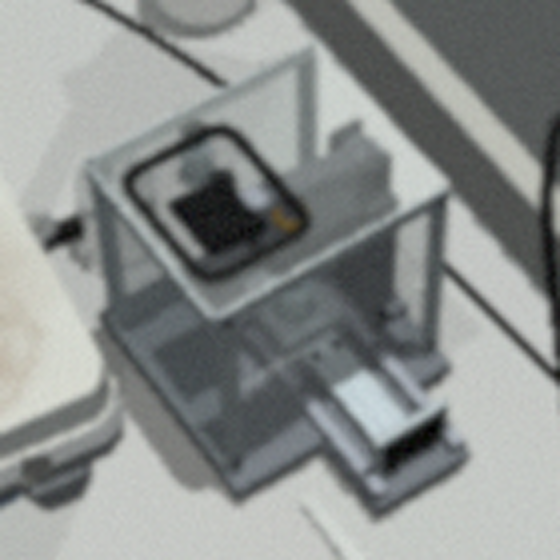

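View pics/gt.png

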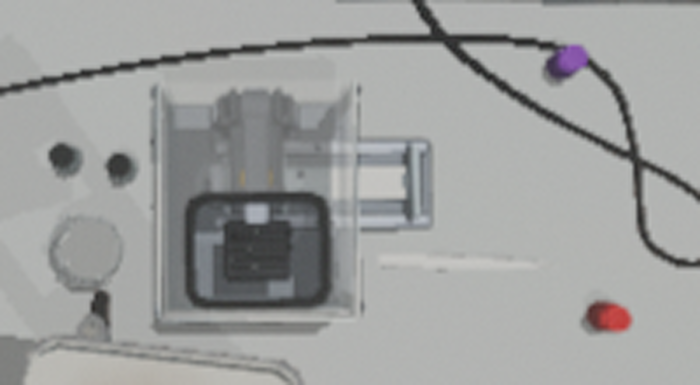

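The paddle is up again at about (220,212) in the side view, same size and place as before. In the top view the plate is home at (425,185), and the beaker, sealed vials and tweezers have not moved. Handing in.

```bash
python3 -c "
from bench import arm
print(arm.close_job())"
```

```text
the job is handed in; nothing more can be done
None
```

I pushed the carriage home, pressed the lever down through the window, drew back out and handed the job in at about 13 s. No verdict was reported.

- **Carriage:** with the fingers shut I pushed the plate until it stopped hard, at about 25 N and at the predicted place. The last pictures still show it there.
- **Lever:** I pressed the paddle about 26 mm, down to its hard stop at 24–30 N, and held it for about 0.5 s. The sideways force rose to about 16 N while pressing. I put that down to friction on the tilting paddle, because by my measurements the fingers were well clear of the window's edge. That force was not checked independently.
- **Last checks:** the lever is up again, the robot is clear of everything, and the beaker, tweezers and sealed vials look unmoved by eye.
- **Not confirmed:** I could not see the stopper's depth or the vial's exact position through the hood. That the stopper is in rests on the full stroke. My estimates of the press's yaw ranged from about 1° to 2.4°, which was within the clearances.

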